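Bean cracker back to work: bolt the hatch, take off the combination lock

TASK

The bean cracker goes back to work after cleaning. First slide the hatch bolt fully home into its keeper; then release the combination lock from the lock-out hasp: turn its dial, click by click, until the white line on the dial points at the white mark on the case beside the shackle, pull the shackle fully open, unhook the lock from the staple and hold it up, still open, at least 10 cm clear above the top of the machine. Finish while holding it there still in the gripper (do not put it down or let go), and leave the other things where they are.

Things in the scene. Friction and masses are not known exactly. Their poses are not given: they have to be found in the camera images.
- machine: Bench bean cracker, fixed on the marble table: aluminium housing 340 (x) x 480 (y) mm, its flat top deck 140 mm above the table. Origin: centre of its underside; x away from the robot at yaw 0, y left, z up. Left on the deck: the shut hatch (steel frame 220 x 220 x 12 mm, clear window, hinged at the far edge, held by its weight). Right: the lock-out hasp with the lock.
- bolt_knob (a point): Centre of the knob of the hatch bolt: upright steel cylinder, 15 mm diameter, 24 mm high, on the 10 mm round bolt along the hatch's near edge. In machine z it spans 173.5 to 197.5 mm; straps and keeper beside it reach up to 173.5 mm. In the machine's frame it is at (-55, 74, 185.5) mm at joint value 0 and moves to -y as the bolt goes home.
- bolt (a joint): Travel of the hatch bolt in m, along the machine's -y: 0 = drawn back, 0.040 = fully home against its stop, its tip right through the keeper. Sliding friction about 4 N; stays where it is left. Starts at 0 to 0.012.
- staple (a point): Middle of the opening of the hasp's fixed staple, 12 mm above the deck, at (0, -125, 152) mm in the machine's frame: an eye of 5 mm steel wire, two upright posts 18 mm apart (centres) along the machine's y, and a crossbar; opening 13 mm wide, top 23.5 mm above the deck. It stands through the slotted end of a flat steel leaf that lies on the deck beyond it (from 5 mm on its near side).
- lock_center (a point): Centre of the case (half-way up) of the dark steel combination padlock that lies flat on the deck, dial up, shackle through the staple. Its x: along the shackle, from case to bow; y: across; z: up. Case 58 (x) x 50 (y) x 24 mm, front edge at x = +29 mm; in all about 0.43 kg. It can slide about 8 mm and turn a little on the staple. Inside of the bow at x = 54 mm when shut.
- lock: The same padlock; this origin is on its underside, below the toe leg (the shackle leg that comes free) where the staple stands at the start: 42 mm ahead (+x) of the case centre, 14.5 mm to +y, 12 mm down. Same axes as lock_center. At the start the staple stands within 5 mm of it. The toe leg must have lateral room (about 3 mm each side) in the eye.
- dial_grip (a point): Middle of the grip of the lock's dial, 24 mm above the case centre, on the dial's axis (upright through the case centre); it turns with the dial. Round knurled black knob, 34 mm diameter, 18 mm high (15 to 33 mm above the case centre), on a flat 44 mm flange, 3 mm thick, that lies on the case.
- dial (a joint): Angle in rad, counter-clockwise seen from above, from the white mark on the case (+x of the lock) to the dial's white line. 0 or any whole turn frees the shackle (within about 0.2). Ten notches a turn, 0.628 apart, one of them at 0; turns both ways without end; a click takes about 0.06 N m, and let go it settles into the nearest notch. Starts 2 to 5 notches counter-clockwise, perhaps between two.
- shackle (a joint): How far the shackle is drawn out of the case, in m: 0 = shut, 0.024 = open at its stop. Friction about 2 N; stays where it is left. It is drawn by pulling the case away from the staple (lock's -x): the bow catches on the inner post after up to 12 mm, then the shackle slides out.
- toe_end (a point): Tip of the free (toe) leg of the 7 mm shackle bar: 14.5 mm to the lock's +y of the case's middle line (the other leg, at -y, stays in the case), hidden in the case when shut. Fully open it stands 15 mm clear of the case's front edge. To unhook: push the open lock along its +x until the staple stands in this gap, then lift straight up.
- bowl: Steel bowl, 150 mm across, 65 mm high, on the table to the left of the machine; origin at the centre of its underside. Leave alone.
- brush: Cleaning brush, lying on the table at the near right of the machine; origin under its middle. Leave alone.
- mould: Grey chocolate mould, 135 x 200 x 20 mm, on the table to the right of the machine; origin at the centre of its underside. Leave alone.
- cup: Small steel sample cup, 56 mm across, 55 mm high, standing on the machine's deck in its far right corner; origin at the centre of its underside. Leave alone.
Things that resemble listed ones, but are neither listed nor needed, are in the scene too. There is more than one size of the lock; the one meant has the size given above.

How it is judged:
By the outcome, as a careful person would: the job done as asked, in the order asked, and still so for the second after the job is handed in, while the arm keeps its last pose, push and grip.
It also fails if it takes over 72 s, if anything falls off the work surface, if the arm or the gripper's body presses on something with over 40 N, if the wrist force passes 120 N, or if a joint passes its speed limit or range.

ROBOT

A 6-joint arm with a two-finger parallel gripper is mounted at the origin on the work surface. World frame = base frame: x ahead of the robot, y to its left, z up, the work surface at z = 0. Lengths are in mm, angles in rad, forces in N, time in s.
With the tool pointing down it reaches from about 350 to 775 mm from the base axis. Payload 7.3 kg.
Tool frame: the origin (TCP) lies at the very end of the fingers, on their centre line; the grasp point (between the pads) lies 19 mm behind it; z points along the fingers, x is the direction in which the jaws open and shut, and the axes are right-handed (so a half turn about z gives the same grasp; the last joint's range is limited). The gripper opens to 92 mm and grips with 3 to 60 N. Pads are 19 mm wide; open, the fingers measure 130 mm over their backs; the gripper's body (75 mm by 190 mm) begins 47 mm behind the grasp point.
Start: joints at [1.145, 0.342, 1.524, -0, 1.275, -0.146], TCP at [144.97, 504.607, 226.741] pointing down, gripper open.
Joint ranges: [-2.53, 2.53], [-0.77, 2.02], [0.04, 2.7], [-1, 4.14], [0.28, 2.66], [-3.11, 3.11]. Speed limits (rad/s): [2.57, 2.57, 3.14, 3.14, 3.14, 3.14].

INTERFACE

Orientations are given as [roll, pitch, yaw] about the fixed x, y, z axes, in that order (R = Rz(yaw) Ry(pitch) Rx(roll)).
In Python, from plant import bot, capture, camera_params gives the robot as it stands.
- The arm moves only by the shell command python3 -m jog 'ROWS' [OPENING]. ROWS is a JSON object of lists of equal length, an entry for each row: "xyz": the shift along the world's x, y, z as a fraction of full scale, a list of three; "angular": the turn, a rotation vector about the world's x, y, z as a fraction of full scale, a list of three. In form: {"xyz": [[x, y, z], ...], "angular": [[wx, wy, wz], ...]}. A call has 1 to 10 rows; each row shifts and turns the pose as measured when the row begins; what a row does not reach is not made up. Full scale, the value 1, is 2 cm for a shift and 6 degrees for a turn. A row lasts 1/10 s, in which the tool goes at most 50 mm and 8.59 degrees, less where a joint would pass 70% of its speed; a pose out of reach is approached as far as the arm can. A call with a number of a shift or a turn outside -1 to 1 is refused whole. A call with a gripper value outside its range is refused whole. OPENING is the closure, from -1 (fully open) to 1 (shut), set as the call begins (- or left out, the last holds). The fingers move at their own pace and stop on an object; the grip force is fixed at half the most. Time passes only in rows, so rows that do not move let the fingers close. It gives the time, the measured TCP pose, the force and the opening at its end, in the units of the state.
- bot.get_obs(): the state, without advancing time (a new reading comes with each control period).
- capture(name): name is "side" or "top" or "wrist"; returns the picture (384x512x3 uint8, red, green, blue); there is no depth.
- camera_params(name): a dict with "fx", "fy", "cx", "cy" (pixels), "rvec" (rotation vector, rad) and "tvec" (3), from world to camera coordinates, as OpenCV has them. Camera axes: x right, y down, z forward; pixel columns grow to the right and rows downward; lengths in mm; the calibration is good to about 2 mm. A picture is of the moment at which its call begins: read the wrist's pose just before it. camera_params takes no time and is no camera call; for the wrist camera it gives the pose at the moment of the call.
- bot.close_job(): hands the job in, once; it reports no verdict.
The state is a dict: "time": time; "joint_positions": joint angles; "dq": joint speeds; "tau": joint torques, N m; "tool_pos": TCP position; "tcp_rot": TCP orientation; "contact_force": force on the tool from outside, world axes, zero at the start; "moment": the same for the moment, N m; "grip_width": finger opening in mm.
Only numpy, scipy, OpenCV 4.12 (cv2) and the standard library are available. Lean on these libraries where they do the work, as an engineer would, in place of code of your own. Each camera call takes 0.05 s, during which the arm holds its last target.

## Working session

There is one attempt and no reset: what is moved stays moved. The work goes in short steps, Python scripts to look and compute and a shell command to move; the robot and the scene stay as the last step left them, time stands still between calls to the robot, and variables do not carry over. Pictures are saved under pics/ and viewed, and the job is handed in when it is done.

```bash
ls; mkdir -p pics; python3 - <<'E'
from plant import bot, capture, camera_params
import cv2,numpy as np
print(bot.get_obs())
for n in ["side","top","wrist"]:
    p=camera_params(n); print(n,p)
    im=capture(n); cv2.imwrite(f"pics/{n}0.png",im[:,:,::-1])
E
```

```text
pics
{'time': 0.0, 'joint_positions': array([ 1.14500388e+00,  3.42688099e-01,  1.52503468e+00, -6.03711736e-05,
        1.27541988e+00, -1.45978779e-01]), 'dq': array([ 0.00038101,  0.00071231, -0.00051612, -0.00018786,  0.00135284,
        0.00062921]), 'tau': array([-2.75258590e-04, -4.31251502e+01, -2.44213110e+01,  7.17507675e-02,
        5.61498245e-02, -1.34313368e-04]), 'tool_pos': array([144.80088612, 504.19373105, 226.05678385]), 'tcp_rot': array([-3.14142430e+00,  1.54191941e-03,  1.29100041e+00]), 'contact_force': array([ 0.15459053, -0.00833024,  0.53655997]), 'moment': array([ 0.03031401, -0.00946054, -0.04157595]), 'grip_width': 91.72321980009927}
side {'fx': 427.15023422961957, 'fy': 427.15023422961957, 'cx': 252.92673638877275, 'cy': 180.5741879675711, 'rvec': array([ 2.28394174, -0.47564238,  0.17623076]), 'tvec': array([-572.97685658,  262.00236576, 1615.99456968])}
top {'fx': 464.1955377760875, 'fy': 464.1955377760875, 'cx': 249.9105487254483, 'cy': 201.47398324788145, 'rvec': array([ 2.1302791 , -2.14836324,  0.19635579]), 'tvec': array([   1.67871368,  631.68163281, 1521.89850255])}
wrist {'fx': 327.47698960476885, 'fy': 327.47698960476885, 'cx': 252.83599775044337, 'cy': 188.07934975046967, 'rvec': array([-2.33205385, -1.7557743 , -0.23479174]), 'tvec': array([-524.3940151 ,  -32.68832656,  391.21075456])}
```

View pics/side0.png

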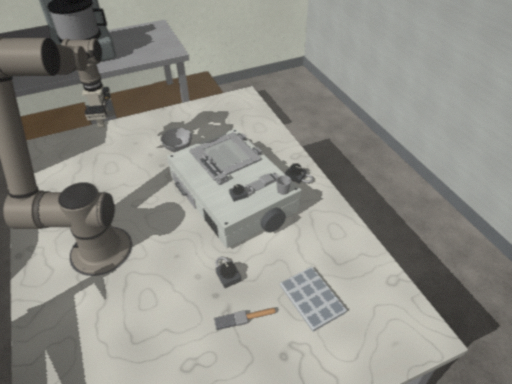

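View pics/top0.png

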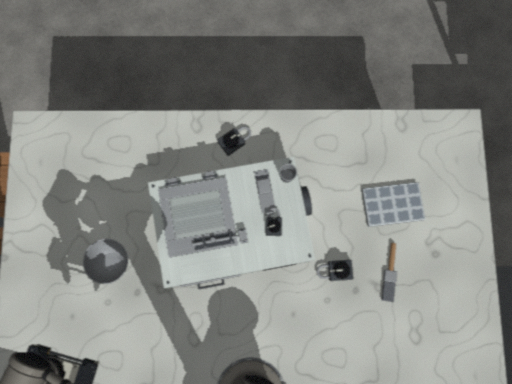

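View pics/wrist0.png

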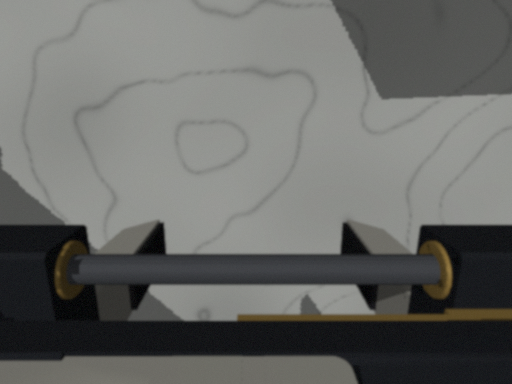

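```bash
cat > h.py <<'E'
from plant import bot, capture, camera_params
import cv2,numpy as np
def ray(n,uv,z,p=None):
    p=p or camera_params(n)
    R,_=cv2.Rodrigues(p['rvec']); t=p['tvec']
    d=R.T@np.array([(uv[0]-p['cx'])/p['fx'],(uv[1]-p['cy'])/p['fy'],1]); c=-R.T@t
    return c+d*(z-c[2])/d[2]
def proj(n,X,p=None):
    p=p or camera_params(n)
    K=np.array([[p['fx'],0,p['cx']],[0,p['fy'],p['cy']],[0,0,1]])
    return cv2.projectPoints(np.array(X,float).reshape(-1,1,3),p['rvec'],p['tvec'],K,None)[0].reshape(-1,2)
E
python3 - <<'E'
from h import *
im=cv2.imread("pics/top0.png")[145:300,135:335]
cv2.imwrite("pics/top0c.png",cv2.resize(im,None,fx=4,fy=3.8,interpolation=cv2.INTER_CUBIC))
im=cv2.imread("pics/side0.png")[125:255,155:325]
cv2.imwrite("pics/side0c.png",cv2.resize(im,None,fx=4.5,fy=4.5,interpolation=cv2.INTER_CUBIC))
E
```

```text
(no output)
```

View pics/top0c.png

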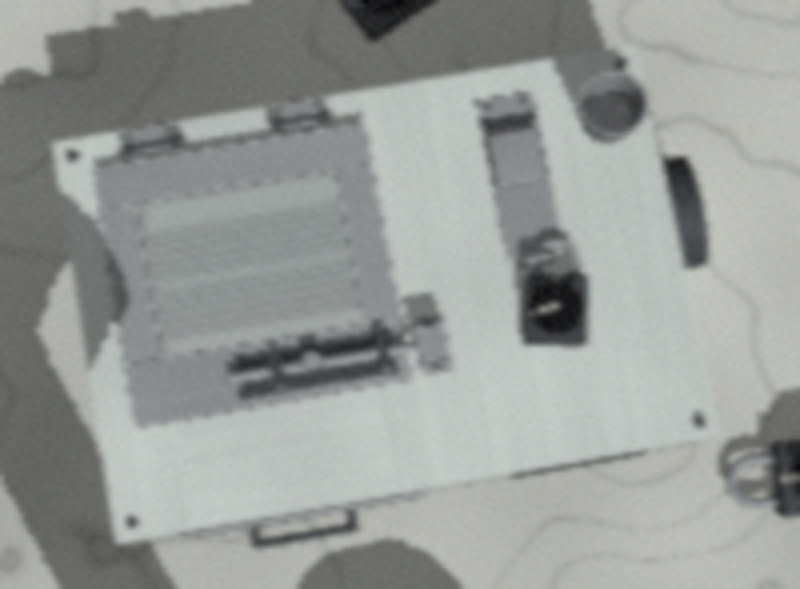

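View pics/side0c.png

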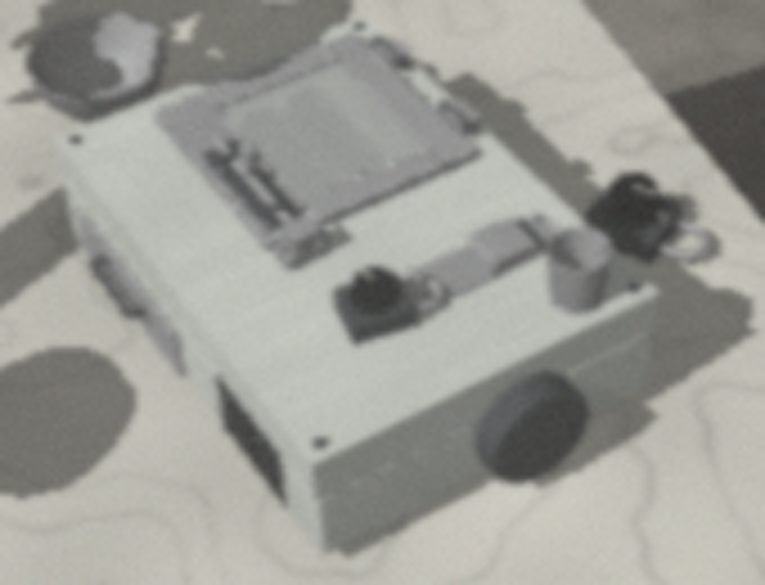

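```bash
python3 - <<'E'
from h import *
f=lambda x,y:((x+.5)/4-.5+135,(y+.5)/3.8-.5+145)
S=lambda x,y:((x+.5)/4.5-.5+155,(y+.5)/4.5-.5+125)
P={}
for n,a in dict(fl=(72,155),nl=(132,521),nr=(699,419),fr=(620,62)).items():
    P[n]=ray('top',f(*a),140)[:2]; print(n,P[n])
for n,a in dict(nl=(77,139),nr=(320,442),fr=(634,287)).items(): print('side',n,ray('side',S(*a),140)[:2])
c=(P['fl']+P['nr'])/2; c2=(P['nl']+P['fr'])/2
print(c,c2)
yw=P['nl']-P['nr']; yx=P['fl']-P['nl']
print(np.linalg.norm(yw),np.linalg.norm(yx),np.arctan2(-yw[0],yw[1]),np.arctan2(yx[1],yx[0]))
yaw=np.arctan2(-yw[0],yw[1]); c=(c+c2)/2
R=np.array([[np.cos(yaw),-np.sin(yaw)],[np.sin(yaw),np.cos(yaw)]])
for n,m in dict(knob=(-55,74),knobhome=(-55,34),staple=(0,-125)).items(): print(n,c+R@np.array(m))
print('lock',ray('top',f(552,305),163), ray('side',S(377,290),163+8))
print('knob px', proj('top',[[*(c+R@np.array((-55,74-d))),185] for d in (0,12,40)]),)
E
```

```text
fl [671.56217152 309.92055129]
nl [365.88535414 255.62851088]
nr [ 444.91197986 -187.99134432]
fr [ 749.8865959  -133.04162436]
side nl [365.38147938 259.62166302]
side nr [ 442.97021591 -183.75128938]
side fr [ 747.98149467 -129.46562892]
[558.23707569  60.96460348] [557.88597502  61.29344326]
450.60379880103955 310.4608547499681 0.17629113203972935 0.17577945958782887
knob [490.93589876 124.33622434]
knobhome [497.95107493  84.95618748]
staple [579.98395087 -61.93359183]
lock [538.09961607 -72.43215782 163.        ] [536.65142305 -72.91919416 171.        ]
knob px [[209.08954619 239.87612883]
 [212.95705034 239.15636414]
 [221.97009634 237.47898464]]
```

```bash
python3 - <<'E'
from h import *
p=camera_params('wrist');R,_=cv2.Rodrigues(p['rvec']);c=-R.T@p['tvec'];t=bot.get_obs()
from scipy.spatial.transform import Rotation as Ro
T=Ro.from_euler('xyz',t['tcp_rot']).as_matrix()
print('cam in tool',T.T@(c-t['tool_pos']),'axis in tool',T.T@R[2], 'x',T.T@R[0])
E
python3 -m jog '{"xyz":[[1,-1,0],[1,-1,0],[1,-1,0],[1,-1,0],[1,-1,0],[1,-1,0],[1,-1,0],[1,-1,0],[1,-1,0],[1,-1,0]],"angular":[[0,0,0.4],[0,0,0.4],[0,0,0.4],[0,0,0.4],[0,0,0.4],[0,0,0.4],[0,0,0.4],[0,0,0.4],[0,0,0.4],[0,0,0.4]]}'
```

```text
cam in tool [  -0.23170005  -71.28997717 -159.59350741] axis in tool [7.10099083e-04 2.63604426e-01 9.64630604e-01] x [ 9.99999598e-01  3.41229353e-04 -8.29383146e-04]
time: 1.15
tool_pos: [347.8, 297.1, 223.6]
tcp_rot: [-3.138, 0.004, 1.733]
contact_force: [0.2, 0.3, -0.1]
grip_width: 91.8
```

```bash
python3 -m jog '{"xyz":[[0.8,-1,0],[0.8,-1,0],[0.8,-1,0],[0.8,-1,0],[0.8,-1,0],[0.8,-1,0],[0.6,-1,0],[0.5,-1,0]],"angular":[[0,0,0],[0,0,0],[0,0,0],[0,0,0],[0,0,0],[0,0,0],[0,0,0],[0,0,0]]}'
python3 - <<'E'
from h import *
print(bot.get_obs()['tool_pos'])
p=camera_params('wrist');np.save('pw1.npy',p,allow_pickle=True)
im=capture('wrist'); cv2.imwrite("pics/w1.png",cv2.resize(im,(768,576),interpolation=cv2.INTER_CUBIC)[:,:,::-1])
E
```

```text
time: 1.95
tool_pos: [470.1, 129.0, 221.9]
tcp_rot: [-3.135, 0.005, 1.733]
contact_force: [0.2, 0.5, -0.8]
grip_width: 92.0
[470.08440855 128.97856824 221.94573163]
```

View pics/w1.png

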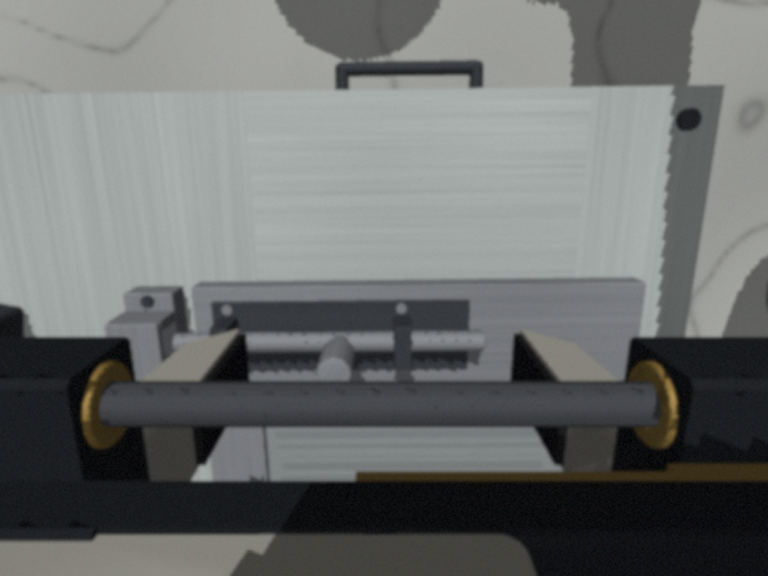

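```bash
python3 - <<'E'
from h import *
p=np.load('pw1.npy',allow_pickle=True).item()
g=lambda x,y:((x+.5)/1.5-.5,(y+.5)/1.5-.5)
print('knob top',ray('wrist',g(342,350),197.5,p))
print('knob bottom',ray('wrist',g(333,376),180,p))
print('screw nl',ray('wrist',g(688,119),140,p))
print('bolt tip/hole', ray('wrist',g(174,341),168,p))
E
```

```text
knob top [479.58779915 115.18706144 197.5       ]
knob bottom [500.1309974  112.68194572 180.        ]
screw nl [362.98543934 257.28256788 140.        ]
bolt tip/hole [500.53135079  36.68853543 168.        ]
```

```bash
python3 - <<'E'
from h import *
p=np.load('pw1.npy',allow_pickle=True).item()
g=lambda x,y:((x+.5)/1.5-.5,(y+.5)/1.5-.5)
print('knob base',ray('wrist',g(341,343),173.5,p))
print('knob top',ray('wrist',g(334,378),197.5,p))
c=np.array([558,62.]);yaw=.176;R=np.array([[np.cos(yaw),-np.sin(yaw)],[np.sin(yaw),np.cos(yaw)]])
for d in (0,6,12): 
    k=c+R@np.array((-55,74-d)); print(k,[ (x*1.5) for x in proj('wrist',[[*k,173.5],[*k,197.5]],p)])
im=capture('wrist')[200:280,150:320]; cv2.imwrite("pics/w1z.png",cv2.resize(im,None,fx=4.5,fy=4.5,interpolation=cv2.INTER_CUBIC)[:,:,::-1])
E
```

```text
knob base [486.54174132 113.83911969 173.5       ]
knob top [492.3358125 113.7023287 197.5      ]
[490.89277789 125.22674071] [array([364.0416727 , 355.31566006]), array([362.05414956, 378.77790147])]
[491.94333456 119.31942908] [array([350.9334368, 355.4618802]), array([347.43811893, 378.9357428 ])]
[492.99389122 113.41211745] [array([337.83041365, 355.60804218]), array([332.82856926, 379.09351414])]
```

View pics/w1z.png

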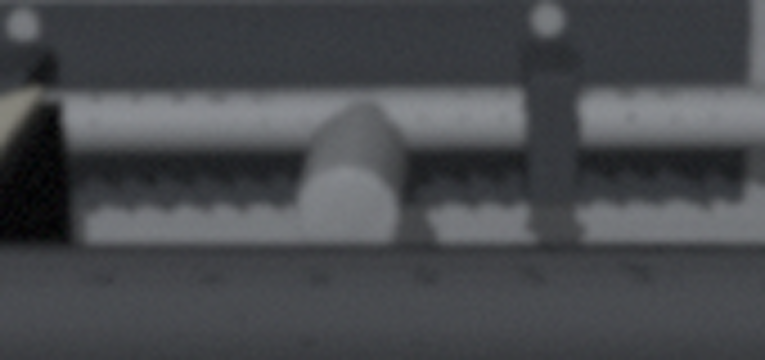

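```bash
python3 -m jog '{"xyz":[[0.5,-0.3,0],[0.5,-0.3,0],[0,0,-0.7],[0,0,-0.7],[0,0,-0.6],[0,0,-0.2]],"angular":[[0,0,0.05],[0,0,0.05],[0,0,0],[0,0,0],[0,0,0],[0,0,0]]}'
python3 - <<'E'
from h import *
print(ray('wrist',(226.7,247.4),197.5,np.load('pw1.npy',allow_pickle=True).item()))
E
```

```text
time: 2.65
tool_pos: [493.9, 117.0, 176.9]
tcp_rot: [-3.137, 0.005, 1.746]
contact_force: [-0.2, -0.3, 0.6]
grip_width: 91.5
[488.97734677 115.83345304 197.5       ]
```

```bash
python3 -m jog '{"xyz":[[-0.12,0,0],[0,0,0],[0,0,0],[0,0,0],[0,0,0],[0,0,0],[0,0,0],[0,0,0],[0,0,0],[0,0,0]],"angular":[[0,0,0],[0,0,0],[0,0,0],[0,0,0],[0,0,0],[0,0,0],[0,0,0],[0,0,0],[0,0,0],[0,0,0]]}' 1
```

```text
time: 3.65
tool_pos: [492.8, 117.2, 178.9]
tcp_rot: [-3.14, 0.006, 1.748]
contact_force: [0.8, -5.7, -1.1]
grip_width: 16.0
```

```bash
python3 -m jog '{"xyz":[[0.05,-0.3,0],[0.05,-0.3,0],[0.05,-0.3,0],[0.05,-0.3,0],[0.03,-0.2,0],[0,0,0]],"angular":[[0,0,0],[0,0,0],[0,0,0],[0,0,0],[0,0,0],[0,0,0]]}'
```

```text
time: 4.25
tool_pos: [497.6, 89.7, 178.9]
tcp_rot: [-3.141, 0.0, 1.747]
contact_force: [-0.2, 3.3, -0.5]
grip_width: 13.7
```

```bash
python3 -m jog '{"xyz":[[0.02,-0.15,0],[0.02,-0.15,0],[0.02,-0.15,0]],"angular":[[0,0,0],[0,0,0],[0,0,0]]}'
```

```text
time: 4.55
tool_pos: [498.5, 84.8, 178.9]
tcp_rot: [3.141, -0.009, 1.746]
contact_force: [-0.9, 22.8, 0.6]
grip_width: 13.6
```

```bash
python3 -m jog '{"xyz":[[0.01,-0.1,0],[0.01,-0.1,0]],"angular":[[0,0,0],[0,0,0]]}'
python3 -m jog '{"xyz":[[0,0,0],[0,0,0],[0,0,0],[0,0,0],[0,0,0.6],[0,0,1],[0,0,1],[0,0,1]],"angular":[[0,0,0],[0,0,0],[0,0,0],[0,0,0],[0,0,0],[0,0,0],[0,0,0],[0,0,0]]}' -1
python3 - <<'E'
from h import *
p=camera_params('wrist');np.save('pw2.npy',p,allow_pickle=True)
im=capture('wrist'); cv2.imwrite("pics/w2.png",cv2.resize(im,(768,576),interpolation=cv2.INTER_CUBIC)[:,:,::-1])
E
```

```text
time: 4.75
tool_pos: [498.4, 85.1, 178.9]
tcp_rot: [3.14, -0.017, 1.747]
contact_force: [0.9, 12.9, -1.3]
grip_width: 13.8
time: 5.55
tool_pos: [496.1, 81.1, 249.9]
tcp_rot: [-3.134, -0.013, 1.746]
contact_force: [0.6, 0.1, 0.2]
grip_width: 73.5
```

View pics/w2.png

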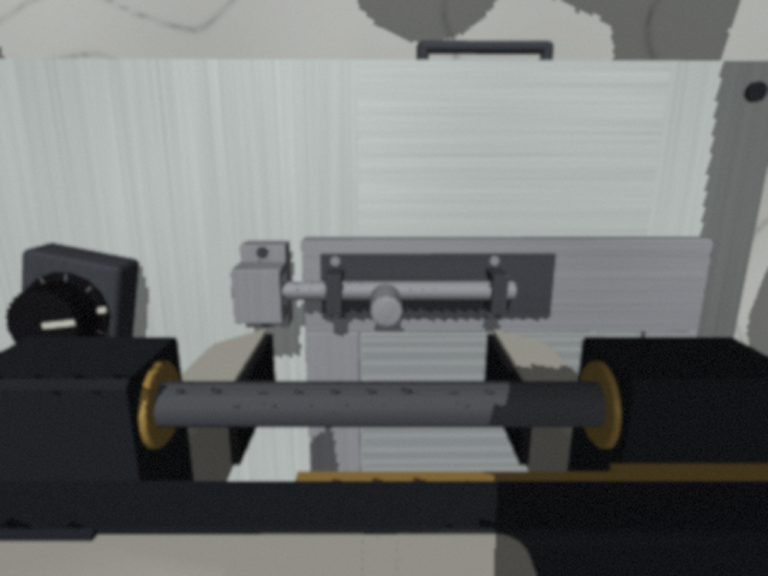

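```bash
python3 - <<'E'
from h import *
p=np.load('pw2.npy',allow_pickle=True).item()
g=lambda x,y:((x+.5)/1.5-.5,(y+.5)/1.5-.5)
k=ray('wrist',g(385,308),197.5,p);print('knob top',k)
m0=ray('wrist',g(756,91),140,p);print('screw',m0)
c=np.array([558,62.]);yaw=.176;R=np.array([[np.cos(yaw),-np.sin(yaw)],[np.sin(yaw),np.cos(yaw)]])
print(R.T@(k[:2]-c), R.T@(m0[:2]-c))
E
```

```text
knob top [493.9137716   84.07598163 197.5       ]
screw [362.51063345 258.12552929 140.        ]
[-59.23087547  32.9559862 ] [-158.12927123  227.32454609]
```

```bash
python3 -m jog '{"xyz":[[0.57,-0.92,0.15],[0.57,-0.92,0.15],[0.57,-0.92,0.15],[0.57,-0.92,0.15],[0.57,-0.92,0.15],[0.57,-0.92,0],[0.57,-0.92,0],[0.57,-0.92,0],[0,0,0]],"angular":[[0,0,-0.1],[0,0,-0.1],[0,0,-0.1],[0,0,0],[0,0,0],[0,0,0],[0,0,0],[0,0,0],[0,0,0]]}'
python3 - <<'E'
from h import *
p=camera_params('wrist');np.save('pw3.npy',p,allow_pickle=True)
im=capture('wrist'); cv2.imwrite("pics/w3r.png",im[:,:,::-1]);cv2.imwrite("pics/w3.png",cv2.resize(im,(768,576),interpolation=cv2.INTER_CUBIC)[:,:,::-1])
E
```

```text
time: 6.5
tool_pos: [591.4, -75.1, 266.7]
tcp_rot: [-3.14, -0.007, 1.712]
contact_force: [-0.3, 0.1, -0.1]
grip_width: 91.7
```

View pics/w3.png

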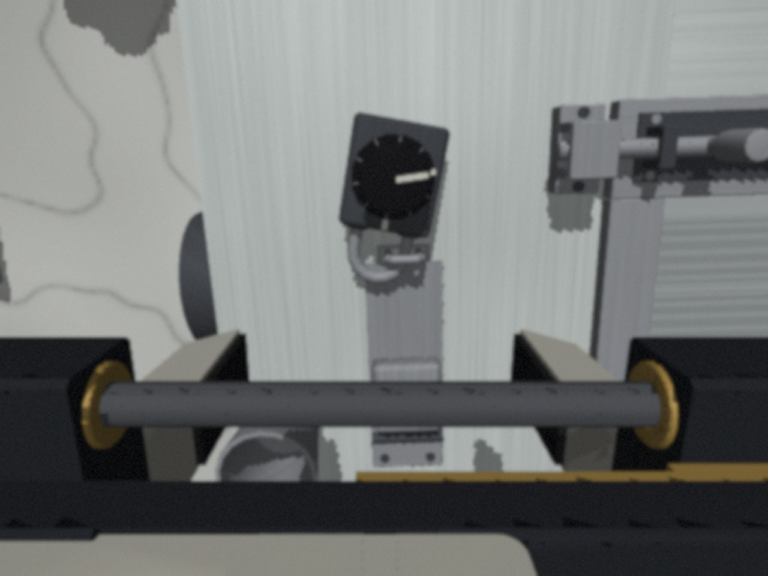

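```bash
python3 - <<'E'
from h import *
im=cv2.imread("pics/w3r.png")[65:195,215:310]
cv2.imwrite("pics/w3z.png",cv2.resize(im,None,fx=4.5,fy=4.5,interpolation=cv2.INTER_CUBIC))
E
```

```text
(no output)
```

View pics/w3z.png

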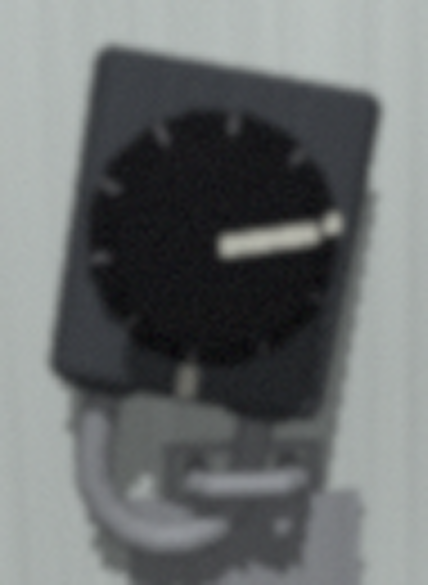

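```bash
cat > lk.py <<'E'
from h import *
def lock(cor,zoom,off,p,mark=None,line=None,top=164):
    u=lambda a:((a[0]+.5)/zoom-.5+off[0],(a[1]+.5)/zoom-.5+off[1])
    C=np.array([ray('wrist',u(a),top,p)[:2] for a in cor])
    c=C.mean(0); e=(C[2]+C[3]-C[0]-C[1])/2; f=(C[1]+C[2]-C[0]-C[3])/2
    print('center',c,'len',np.linalg.norm(e),'wid',np.linalg.norm(f),'yaw',np.arctan2(e[1],e[0]),np.arctan2(-f[0],f[1]))
    if mark:
        m=ray('wrist',u(mark),top,p)[:2]-c; l=ray('wrist',u(line),top+3,p)[:2]-c
        print('mark r',np.linalg.norm(m),'ang',np.arctan2(m[1],m[0]),'line r',np.linalg.norm(l),'ang',np.arctan2(l[1],l[0]),'dial',np.arctan2(l[1],l[0])-np.arctan2(m[1],m[0]))
    return u
E
python3 - <<'E'
from lk import *
p=np.load('pw3.npy',allow_pickle=True).item()
u=lock([(102,44),(382,93),(324,417),(52,373)],4.5,(215,65),p,(187,380),(332,224))
print('staple',ray('wrist',u((246,484)),163.5,p))
print('bow',ray('wrist',u((165,545)),152,p))
print('dial c',[ray('wrist',u(a),167,p) for a in [(218,240)]])
E
```

```text
center [533.3876411 -74.8509201] len 56.36631642589801 wid 48.810064165189964 yaw -0.018893846025700246 -0.02199687751890916
mark r 25.5590040314652 ang -0.04747072453564636 line r 20.152413874495245 ang 1.8238458868255971 dial 1.8713166113612434
staple [576.34262566 -62.64574933 163.5       ]
bow [592.79458536 -75.21738694 152.        ]
dial c [array([533.76230212, -74.36311321, 167.        ])]
```

```bash
python3 - <<'E'
from h import *
p=np.load('pw3.npy',allow_pickle=True).item()
print(ray('wrist',(548/1.5,150/1.5),160,p),ray('wrist',(240/1.5,470/1.5),195,p))
E
python3 -m jog '{"xyz":[[-0.6,0.05,-0.4],[-0.7,0,-0.6],[-0.7,0,-0.6],[-0.75,0,-0.8],[0,0,-0.8],[0,0,-0.8],[0,0,-0.2]],"angular":[[0,0,0],[0,0,0],[0,0,0],[0,0,0],[0,0,0],[0,0,0],[0,0,0]]}'
```

```text
[509.09888759   3.68386442 160.        ] [ 698.39499282 -135.59978999  195.        ]
time: 7.25
tool_pos: [529.6, -67.6, 179.5]
tcp_rot: [-3.138, -0.009, 1.716]
contact_force: [0.2, 0.2, 0.1]
grip_width: 91.7
```

```bash
python3 -m jog '{"xyz":[[0.27,-0.32,0],[0,0,0],[0,0,-0.4]],"angular":[[0,0,0],[0,0,0],[0,0,0]]}'; python3 -m jog '{"xyz":[[0,0,0]],"angular":[[0,0,0]]}'
```

```text
time: 7.55
tool_pos: [536.3, -73.8, 173.3]
tcp_rot: [-3.141, -0.008, 1.717]
contact_force: [-0.5, 1.0, 0.1]
grip_width: 92.0
time: 7.65
tool_pos: [536.0, -73.8, 172.5]
tcp_rot: [-3.14, -0.008, 1.717]
contact_force: [0.7, 0.5, 0.4]
grip_width: 91.7
```

```bash
python3 -m jog '{"xyz":[[0,0,-0.08],[0,0,0],[0,0,0],[0,0,0],[0,0,0],[0,0,0],[0,0,0]],"angular":[[0,0,0],[0,0,0],[0,0,0],[0,0,0],[0,0,0],[0,0,0],[0,0,0]]}' 1
```

```text
time: 8.35
tool_pos: [536.5, -73.8, 171.6]
tcp_rot: [3.141, -0.008, 1.717]
contact_force: [-0.5, 0.4, -0.0]
grip_width: 40.4
```

```bash
python3 -m jog '{"xyz":[[0,0,0],[0,0,0]],"angular":[[0,0,0],[0,0,0]]}'
```

```text
time: 8.55
tool_pos: [536.6, -74.2, 171.7]
tcp_rot: [3.141, -0.007, 1.717]
contact_force: [0.5, 0.8, -0.6]
grip_width: 33.7
```

```bash
python3 -m jog '{"xyz":[[0,0,0],[0,0,0],[0,0,0],[0,0,0],[0,0,0],[0,0,0],[0,0,0],[0,0,0],[0,0,0]],"angular":[[0,0,-1],[0,0,-1],[0,0,-1],[0,0,-1],[0,0,-1],[0,0,-1],[0,0,-1],[0,0,-1],[0,0,-1]]}'
```

```text
time: 9.45
tool_pos: [535.7, -75.0, 171.7]
tcp_rot: [-3.141, -0.005, 0.738]
contact_force: [-0.5, -1.4, 1.0]
grip_width: 33.5
```

```bash
python3 -m jog '{"xyz":[[0.02,0.02,0],[0.02,0.02,0],[0,0,0],[0,0,0],[0,0,0],[0,0,0],[0,0,0],[0,0,0],[0,0,0],[0,0,0]],"angular":[[0,0,-1],[0,0,-1],[0,0,-1],[0,0,-1],[0,0,-1],[0,0,-1],[0,0,-1],[0,0,-1],[0,0,-0.3],[0,0,0]]}'
python3 - <<'E'
from h import *
o=bot.get_obs();print(o['moment'],o['joint_positions'])
E
```

```text
time: 10.45
tool_pos: [534.1, -75.0, 171.8]
tcp_rot: [-3.14, -0.0, -0.171]
contact_force: [-0.0, -0.5, -0.2]
grip_width: 33.3
[-0.36479961 -0.05865083 -0.05467504] [-0.28252598  0.41754772  1.56854555  0.00159572  1.15538248 -0.11221835]
```

```bash
python3 -m jog '{"xyz":[[0,0,0],[0,0,0],[0,0,0],[0,0,0],[0,0,0.5],[0,0,1],[0,0,1],[0,0,1],[0.5,0,1],[0.5,0,0]],"angular":[[0,0,0],[0,0,0],[0,0,0],[0,0,0],[0,0,0],[0,0,0],[0,0,0],[0,0,1],[0,0,1],[0,0,1]]}' -1
python3 -m jog '{"xyz":[[0.5,0,0],[0.5,0,0],[0.5,0,0],[0,0,0],[0,0,0],[0,0,0],[0,0,0],[0,0,0],[0,0,0],[0,0,0]],"angular":[[0,0,1],[0,0,1],[0,0,1],[0,0,1],[0,0,1],[0,0,1],[0,0,1],[0,0,1],[0,0,1],[0,0,1]]}'
python3 -m jog '{"xyz":[[0,0,0],[0,0,0],[0,0,0]],"angular":[[0,0,1],[0,0,1],[0,0,0]]}'
python3 - <<'E'
from h import *
p=camera_params('wrist');np.save('pw4.npy',p,allow_pickle=True)
im=capture('wrist'); cv2.imwrite("pics/w4r.png",im[:,:,::-1]);cv2.imwrite("pics/w4.png",cv2.resize(im,(768,576),interpolation=cv2.INTER_CUBIC)[:,:,::-1])
E
```

```text
time: 11.45
tool_pos: [553.2, -74.2, 269.1]
tcp_rot: [-3.141, 0.0, 0.157]
contact_force: [-0.1, -0.9, -0.1]
grip_width: 91.6
time: 12.45
tool_pos: [586.3, -73.7, 278.9]
tcp_rot: [3.135, -0.006, 1.252]
contact_force: [-1.0, -0.1, -0.9]
grip_width: 92.1
time: 12.75
tool_pos: [586.4, -73.6, 281.5]
tcp_rot: [3.133, -0.006, 1.472]
contact_force: [0.1, 0.0, 0.2]
grip_width: 91.7
```

View pics/w4.png

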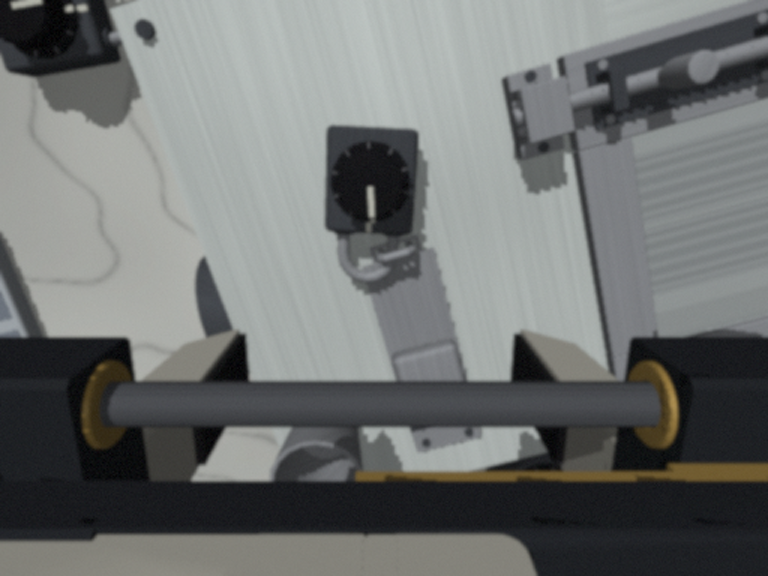

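```bash
python3 - <<'E'
from h import *
im=cv2.imread("pics/w4r.png")[70:200,205:305]
cv2.imwrite("pics/w4z.png",cv2.resize(im,None,fx=4.5,fy=4.5,interpolation=cv2.INTER_CUBIC))
E
```

```text
(no output)
```

View pics/w4z.png

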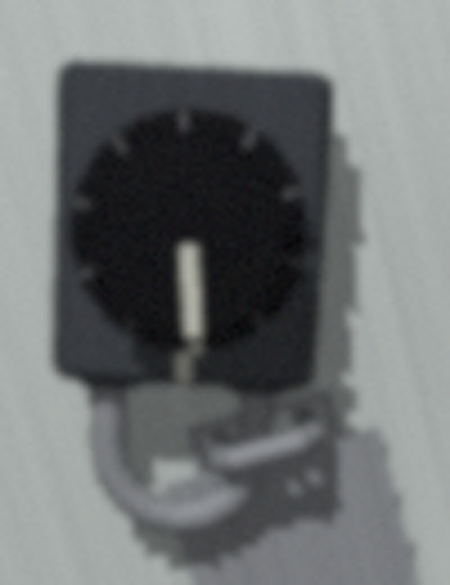

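```bash
python3 - <<'E'
from lk import *
p=np.load('pw4.npy',allow_pickle=True).item()
u=lock([(60,62),(330,74),(316,387),(54,377)],4.5,(205,70),p,(184,368),(196,345))
print('staple bar ends',[ray('wrist',u(a),161,p) for a in [(215,455),(315,428)]])
print('bow outer',ray('wrist',u((178,525)),152,p))
E
```

```text
center [533.60791846 -72.53949576] len 56.79323431244241 wid 49.00433304898575 yaw -0.13673589032781994 -0.14024110527874328
mark r 25.73484324617202 ang -0.14885738301931078 line r 20.921915601470474 ang -0.05000123186304836 dial 0.09885615115626242
staple bar ends [array([577.07507621, -72.25346951, 161.        ]), array([573.7045705 , -52.49150872, 161.        ])]
bow outer [592.83716331 -81.32918552 152.        ]
```

```bash
python3 -m jog '{"xyz":[[-0.6,0,-0.8],[-0.7,0,-1],[-0.7,0,-1],[-0.5,0,-1],[0,0,-0.9],[0,0,-0.3],[0,0,-0.1],[0,0,0]],"angular":[[0,0,-0.3],[0,0,-0.2],[0,0,0],[0,0,0],[0,0,0],[0,0,0],[0,0,0],[0,0,0]]}'
```

```text
time: 13.6
tool_pos: [535.7, -73.6, 180.6]
tcp_rot: [3.126, -0.006, 1.394]
contact_force: [0.1, -1.0, 0.9]
grip_width: 91.7
```

```bash
python3 -m jog '{"xyz":[[0,0,-0.4],[0,0,0]],"angular":[[-0.03,0.15,0],[0,0,0]]}'; python3 -m jog '{"xyz":[[0,0,0],[0,0,0],[0,0,0],[0,0,0],[0,0,0],[0,0,0],[0,0,0],[0,0,0]],"angular":[[0,0,0],[0,0,0],[0,0,0],[0,0,0],[0,0,0],[0,0,0],[0,0,0],[0,0,0]]}' 1
```

```text
time: 13.8
tool_pos: [536.8, -73.8, 173.6]
tcp_rot: [3.139, 0.001, 1.393]
contact_force: [-0.1, -0.6, 0.0]
grip_width: 91.6
time: 14.6
tool_pos: [537.7, -73.7, 174.7]
tcp_rot: [3.137, 0.0, 1.393]
contact_force: [-1.3, -0.6, -0.5]
grip_width: 33.3
```

```bash
python3 -m jog '{"xyz":[[0,0,0],[0,0,0],[0,0,0],[0,0,0]],"angular":[[0,0,0],[0,0,-0.6],[0,0,-0.6],[0,0,0]]}'; python3 -m jog '{"xyz":[[0,0,0],[0,0,0],[0,0,0],[0,0,0.5],[0,0,1],[0.5,0,1],[0.5,0,1],[0.5,0,1],[0.5,0,0],[0.5,0,0]],"angular":[[0,0,0],[0,0,0],[0,0,0],[0,0,0],[0,0,0.5],[0,0,0.5],[0,0,0.5],[0,0,0],[0,0,0],[0,0,0]]}' -1
python3 - <<'E'
from h import *
p=camera_params('wrist');np.save('pw5.npy',p,allow_pickle=True)
im=capture('wrist'); cv2.imwrite("pics/w5r.png",im[:,:,::-1])
im=im[70:200,205:305];cv2.imwrite("pics/w5z.png",cv2.resize(im,None,fx=4.5,fy=4.5,interpolation=cv2.INTER_CUBIC)[:,:,::-1])
E
```

```text
time: 15.0
tool_pos: [537.6, -74.0, 174.7]
tcp_rot: [3.137, 0.001, 1.263]
contact_force: [0.2, -0.3, 0.6]
grip_width: 33.0
time: 16.0
tool_pos: [587.9, -74.0, 273.7]
tcp_rot: [3.135, 0.003, 1.433]
contact_force: [0.7, 0.2, -0.3]
grip_width: 91.7
```

View pics/w5z.png

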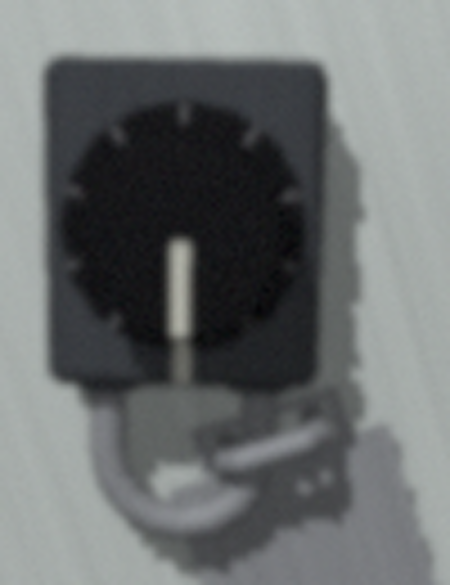

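Now the line (180,240→340) runs straight into the case mark (181,365). Next, find the case for the grip.

```bash
python3 - <<'E'
from lk import *
p=np.load('pw5.npy',allow_pickle=True).item()
u=lock([(47,57),(327,63),(318,387),(47,381)],4.5,(205,70),p,(181,365),(181,340))
print('staple bar ends',[ray('wrist',u(a),161,p) for a in [(217,460),(315,430)]])
E
```

```text
center [533.6828572  -72.60896288] len 56.875719371671345 wid 49.29401939542586 yaw -0.15821374058415794 -0.15941240250966632
mark r 24.92337301952018 ang -0.17158293206919922 line r 19.891189633527382 ang -0.17453808194869797 dial -0.002955149879498742
staple bar ends [array([577.51916967, -72.87882983, 161.        ]), array([574.32840637, -53.85055225, 161.        ])]
```

```bash
python3 -m jog '{"xyz":[[-0.5,0,-1],[-0.7,0,-1],[-0.7,0,-1],[-0.7,0,-1],[0,0,-0.9],[0,0,-0.6],[0,0,0]],"angular":[[0,0.05,-0.2],[0,0,0],[0,0,0],[0,0,0],[0,0,0],[0,0,0],[0,0,0]]}'
```

```text
time: 16.75
tool_pos: [534.3, -74.0, 164.4]
tcp_rot: [3.134, 0.004, 1.414]
contact_force: [-0.8, 0.7, 0.3]
grip_width: 92.0
```

```bash
python3 -m jog '{"xyz":[[0.05,0,-0.4],[0,0,-0.4],[0,0,0]],"angular":[[0,0.08,0],[0,0,0],[0,0,0]]}'; python3 -m jog '{"xyz":[[0,0,0]],"angular":[[0,0,0]]}'
```

```text
time: 17.05
tool_pos: [536.3, -74.3, 149.2]
tcp_rot: [3.14, 0.006, 1.414]
contact_force: [-0.3, -0.5, 0.3]
grip_width: 91.7
time: 17.15
tool_pos: [536.5, -74.3, 149.4]
tcp_rot: [3.139, 0.006, 1.414]
contact_force: [-0.7, 0.3, 0.2]
grip_width: 91.7
```

```bash
python3 -m jog '{"xyz":[[0,0,-0.22],[0,0,0],[0,0,0],[0,0,0],[0,0,0],[0,0,0],[0,0,0],[0,0,0]],"angular":[[0,0,0],[0,0,0],[0,0,0],[0,0,0],[0,0,0],[0,0,0],[0,0,0],[0,0,0]]}' 1
```

```text
time: 17.95
tool_pos: [537.1, -74.1, 145.6]
tcp_rot: [3.138, 0.006, 1.415]
contact_force: [0.4, 0.4, -1.3]
grip_width: 49.7
```

```bash
python3 -m jog '{"xyz":[[-0.2,0.03,0.02],[-0.2,0.03,0],[-0.2,0.03,0],[-0.2,0.03,0],[-0.2,0.03,0]],"angular":[[0,0,0],[0,0,0],[0,0,0],[0,0,0],[0,0,0]]}'
```

```text
time: 18.45
tool_pos: [517.5, -70.6, 145.6]
tcp_rot: [3.134, 0.005, 1.415]
contact_force: [3.0, 0.8, -3.9]
grip_width: 49.9
```

```bash
python3 -m jog '{"xyz":[[-0.2,0.03,0],[-0.2,0.03,0],[-0.2,0.03,0]],"angular":[[0,0,0],[0,0,0],[0,0,0]]}'
```

```text
time: 18.75
tool_pos: [508.4, -68.6, 146.5]
tcp_rot: [3.124, 0.004, 1.414]
contact_force: [20.8, 3.8, -8.9]
grip_width: 49.9
```

```bash
python3 -m jog '{"xyz":[[-0.1,0.02,0],[0,0,0]],"angular":[[0,0,0],[0,0,0]]}'; python3 - <<'E'
from h import *
p=camera_params('wrist');np.save('pw6.npy',p,allow_pickle=True)
im=capture('wrist'); cv2.imwrite("pics/w6.png",cv2.resize(im,(768,576),interpolation=cv2.INTER_CUBIC)[:,:,::-1])
im=capture('side')[140:240,200:320];cv2.imwrite("pics/s6.png",cv2.resize(im,None,fx=6,fy=6,interpolation=cv2.INTER_CUBIC)[:,:,::-1])
E
```

```text
time: 18.95
tool_pos: [508.3, -67.7, 146.6]
tcp_rot: [3.118, 0.002, 1.414]
contact_force: [2.7, 2.1, -7.0]
grip_width: 49.8
```

View pics/w6.png

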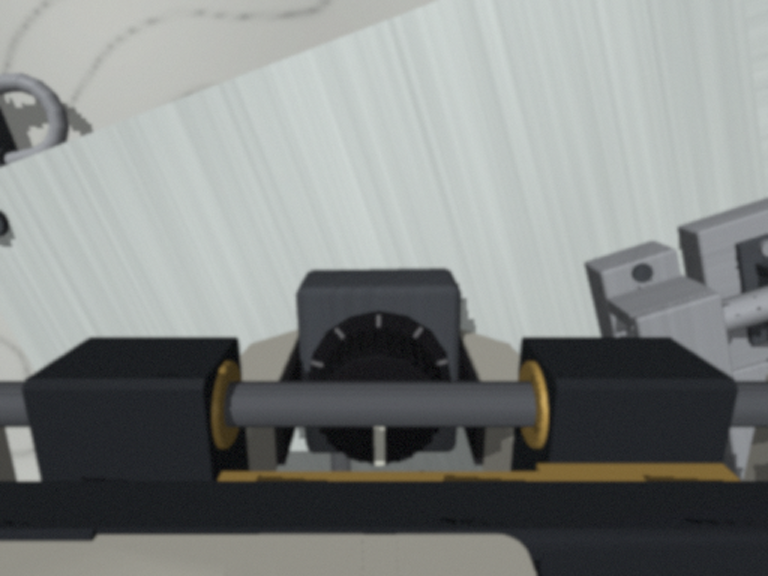

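View pics/s6.png

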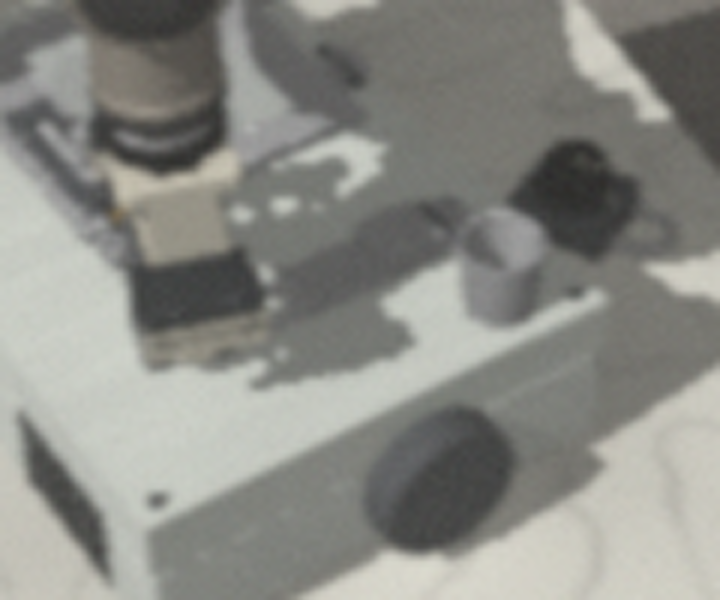

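```bash
python3 - <<'E'
from lk import *
p=np.load('pw6.npy',allow_pickle=True).item()
g=lambda x,y:((x+.5)/1.5-.5,(y+.5)/1.5-.5)
for a in [(300,290),(460,290),(305,270),(452,270)]: print(ray('wrist',g(*a),165,p))
print('line tip',ray('wrist',g(379,464),168,p))
p=np.load('pw5.npy',allow_pickle=True).item()
f=lambda a:((a[0]+.5)/4.5-.5+205,(a[1]+.5)/4.5-.5+70)
print([ray('wrist',f(a),164,p) for a in [(47,57),(327,63)]])
print('tip5', ray('wrist',f((181,341)),167,p), 'mark end',ray('wrist',f((181,382)),164,p))
E
```

```text
[474.08080833 -86.26819487 165.        ]
[481.50592258 -39.19859853 165.        ]
[468.2587357  -83.56761051 165.        ]
[475.00057465 -40.84495422 165.        ]
line tip [535.58235649 -72.18002005 168.        ]
[array([501.7568334 , -92.15341718, 164.        ]), array([509.44352276, -44.10348252, 164.        ])]
tip5 [553.45099007 -76.08924884 167.        ] mark end [561.35797277 -77.31892361 164.        ]
```

```bash
python3 -m jog '{"xyz":[[-0.15,0.02,0],[-0.15,0.02,0],[-0.15,0.02,0]],"angular":[[0,0,0],[0,0.08,0],[0,0.08,0]]}'
```

```text
time: 19.35
tool_pos: [507.5, -67.1, 148.2]
tcp_rot: [3.114, 0.004, 1.414]
contact_force: [15.1, 0.2, -9.5]
grip_width: 49.6
```

```bash
python3 -m jog '{"xyz":[[0.2,-0.03,-0.03],[0.2,-0.03,-0.03],[0.2,-0.03,0],[0,0,0]],"angular":[[0.02,0.13,0],[0.02,0.13,0],[0,0,0],[0,0,0]]}'
```

```text
time: 19.75
tool_pos: [516.4, -68.8, 146.6]
tcp_rot: [-3.132, 0.004, 1.413]
contact_force: [1.4, 0.4, -1.1]
grip_width: 49.9
```

```bash
python3 -m jog '{"xyz":[[0.2,-0.03,0],[0.2,-0.03,0],[0,0,0]],"angular":[[0,-0.05,0],[0,0,0],[0,0,0]]}'; python3 -m jog '{"xyz":[[0.02,-0.1,0],[0.02,-0.1,0],[0.02,-0.1,0],[0.02,-0.1,0],[0,0,0]],"angular":[[0,0,0.4],[0,0,0.4],[0,0,0.4],[0,0,0.4],[0,0,0]]}'
```

```text
time: 20.05
tool_pos: [523.6, -70.1, 146.6]
tcp_rot: [-3.134, 0.004, 1.413]
contact_force: [1.2, 0.9, -1.3]
grip_width: 49.7
time: 20.55
tool_pos: [524.0, -76.5, 146.7]
tcp_rot: [-3.131, 0.001, 1.587]
contact_force: [-0.3, -0.4, -1.2]
grip_width: 49.7
```

```bash
python3 -m jog '{"xyz":[[0,-0.12,0],[0,0,0]],"angular":[[0,0,0],[0,0,0]]}'; python3 -m jog '{"xyz":[[0.2,0,0],[0.2,0,0],[0,0,0]],"angular":[[0,0,0],[0,0,0],[0,0,0]]}'
```

```text
time: 20.75
tool_pos: [524.3, -78.8, 146.6]
tcp_rot: [-3.132, 0.0, 1.586]
contact_force: [-1.4, -0.0, -0.5]
grip_width: 49.8
time: 21.05
tool_pos: [532.4, -79.3, 146.7]
tcp_rot: [-3.131, 0.001, 1.584]
contact_force: [-1.1, 1.6, -0.5]
grip_width: 50.0
```

```bash
python3 -m jog '{"xyz":[[0.2,0,0],[0.2,0,0],[0.1,0,0],[0,0,0]],"angular":[[0,0,0],[0,0,0],[0,0,0],[0,0,0]]}'
```

```text
time: 21.45
tool_pos: [543.0, -79.4, 146.7]
tcp_rot: [-3.13, 0.001, 1.584]
contact_force: [-4.4, 0.5, 1.7]
grip_width: 50.1
```

```bash
python3 -m jog '{"xyz":[[-0.06,0,0],[0,0,0]],"angular":[[0,0,0],[0,0,0]]}'; python3 - <<'E'
from h import *
p=camera_params('wrist');np.save('pw7.npy',p,allow_pickle=True)
im=capture('wrist'); cv2.imwrite("pics/w7.png",cv2.resize(im,(768,576),interpolation=cv2.INTER_CUBIC)[:,:,::-1])
im=capture('top')[170:280,200:330];cv2.imwrite("pics/t7.png",cv2.resize(im,None,fx=5,fy=5,interpolation=cv2.INTER_CUBIC)[:,:,::-1])
E
```

```text
time: 21.65
tool_pos: [542.8, -79.5, 146.6]
tcp_rot: [-3.132, 0.002, 1.584]
contact_force: [-3.3, 0.6, 1.2]
grip_width: 49.8
```

View pics/w7.png

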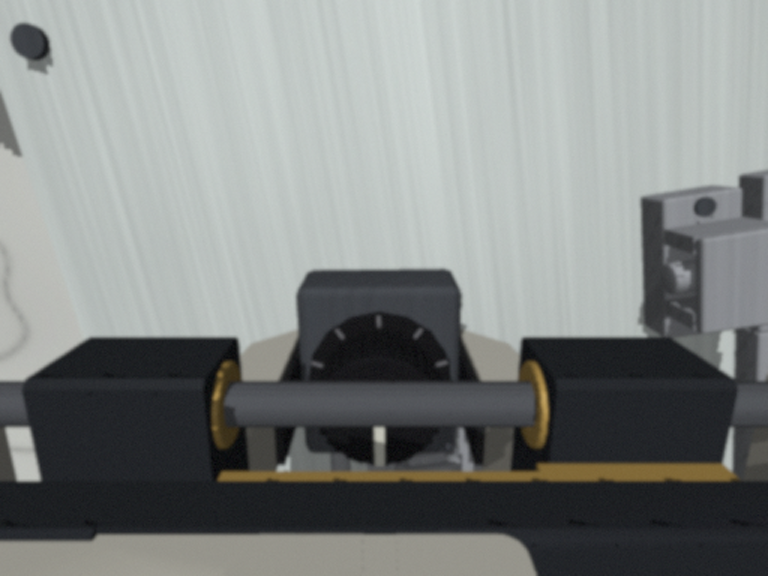

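View pics/t7.png

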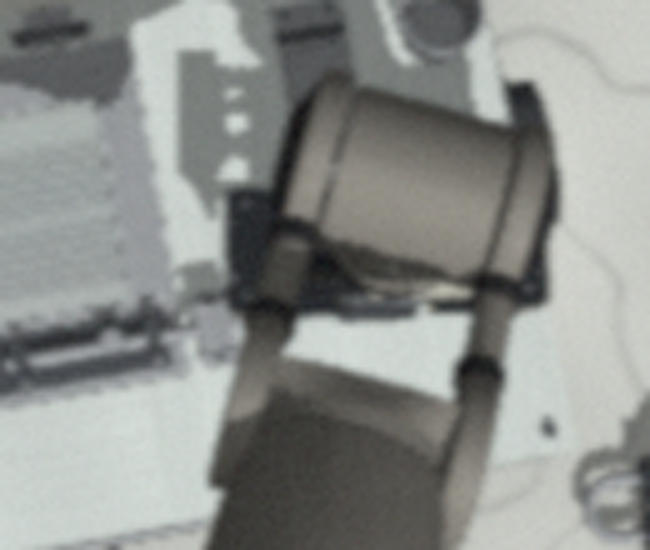

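```bash
python3 - <<'E'
from h import *
im=capture('wrist')[270:325,190:330]; cv2.imwrite("pics/w7z.png",cv2.resize(cv2.convertScaleAbs(im,alpha=1.6),None,fx=5.5,fy=5.5,interpolation=cv2.INTER_CUBIC)[:,:,::-1])
E
```

```text
(no output)
```

View pics/w7z.png

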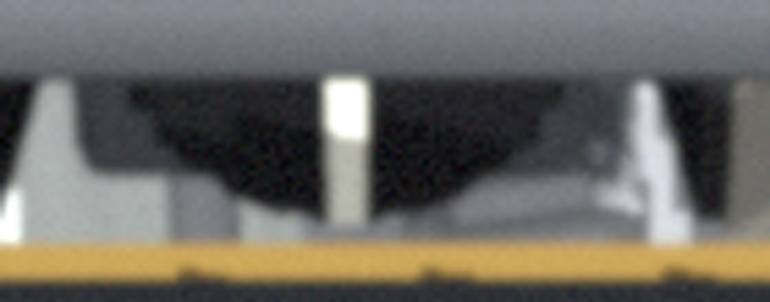

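```bash
python3 - <<'E'
from h import *
p=np.load('pw7.npy',allow_pickle=True).item()
u=lambda a:((a[0]+.5)/5.5-.5+190,(a[1]+.5)/5.5-.5+270)
for n,a in dict(caseL=(110,172),caseR=(540,178),barL=(380,232),barR_top=(600,185),barR_bot=(625,212)).items(): print(n,ray('wrist',u(a),164,p))
print(bot.get_obs()['contact_force'])
E
```

```text
caseL [ 568.78102327 -100.58325973  164.        ]
caseR [568.87529407 -61.76876323 164.        ]
barL [574.66801105 -76.11652013 164.        ]
barR_top [569.52229117 -56.31753723 164.        ]
barR_bot [572.28352591 -53.91297141 164.        ]
[-1.35257144  0.33344459 -1.03168745]
```

```bash
python3 -m jog '{"xyz":[[-0.2,0,0],[0,0,0]],"angular":[[0,0,0],[0,0,0]]}'; python3 - <<'E'
from h import *
im=capture('wrist')[270:325,190:330]; cv2.imwrite("pics/w8z.png",cv2.resize(cv2.convertScaleAbs(im,alpha=1.6),None,fx=5.5,fy=5.5,interpolation=cv2.INTER_CUBIC)[:,:,::-1])
E
```

```text
time: 22.0
tool_pos: [539.0, -79.6, 146.6]
tcp_rot: [-3.133, 0.002, 1.584]
contact_force: [-3.9, -0.3, -0.5]
grip_width: 49.6
```

View pics/w8z.png

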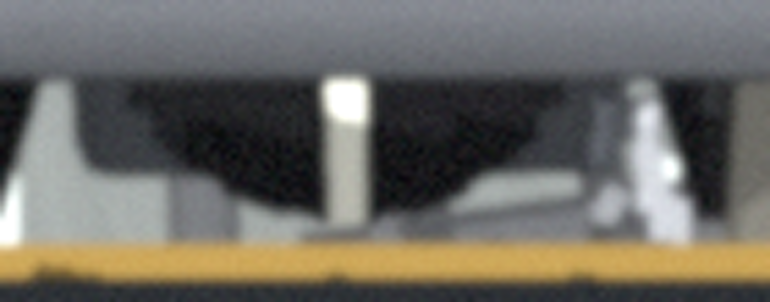

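```bash
python3 -m jog '{"xyz":[[0,0,0.1],[0,0,0.1],[0,0,0.1],[0,0,0]],"angular":[[0,0,0],[0,0,0],[0,0,0],[0,0,0]]}'
```

```text
time: 22.45
tool_pos: [538.2, -79.4, 151.8]
tcp_rot: [-3.13, 0.001, 1.584]
contact_force: [0.4, -0.4, -5.1]
grip_width: 50.0
```

```bash
python3 -m jog '{"xyz":[[0,0,0.15],[0,0,0.15],[0,0,0]],"angular":[[0,0,0],[0,0,0],[0,0,0]]}'
```

```text
time: 22.75
tool_pos: [538.3, -79.3, 158.0]
tcp_rot: [-3.13, 0.001, 1.584]
contact_force: [0.3, 0.6, -5.6]
grip_width: 50.0
```

Lifted 11 mm with only the lock's weight on the wrist, so it is clear of the crossbar. Continuing up.

```bash
python3 -m jog '{"xyz":[[0,0,0.2],[0,0,0.2],[0,0,0.2],[0,0,0.2],[0,0,0.4],[0,0,0.4],[0,0,0.5],[0,0,0.5],[0,0,0.5],[0,0,0.5]],"angular":[[0,0,0],[0,0,0],[0,0,0],[0,0,0],[0,0,0],[0,0,0],[0,0,0],[0,0,0],[0,0,0],[0,0,0]]}'
python3 -m jog '{"xyz":[[0,0,0.5],[0,0,0.5],[0,0,0.5],[0,0,0.5],[0,0,0.5],[0,0,0.5],[0,0,0.5],[0,0,0.4],[0,0,0.2],[0,0,0]],"angular":[[0,0,0],[0,0,0],[0,0,0],[0,0,0],[0,0,0],[0,0,0],[0,0,0],[0,0,0],[0,0,0],[0,0,0]]}'
python3 - <<'E'
from h import *
print(bot.get_obs())
im=capture('wrist'); cv2.imwrite("pics/w9.png",cv2.resize(im,(768,576),interpolation=cv2.INTER_CUBIC)[:,:,::-1])
im=capture('side')[110:240,170:330];cv2.imwrite("pics/s9.png",cv2.resize(im,None,fx=4.5,fy=4.5,interpolation=cv2.INTER_CUBIC)[:,:,::-1])
E
```

```text
time: 23.75
tool_pos: [537.7, -79.2, 236.1]
tcp_rot: [-3.129, 0.0, 1.584]
contact_force: [-0.5, 0.1, -5.4]
grip_width: 49.8
time: 24.75
tool_pos: [538.1, -79.3, 327.6]
tcp_rot: [-3.133, 0.001, 1.584]
contact_force: [-0.8, 0.3, -5.1]
grip_width: 50.0
{'time': 24.75, 'joint_positions': array([-0.28489815,  0.32792997,  1.26922147, -0.00397692,  1.55262065,
       -1.86857746]), 'dq': array([ 0.0021364 ,  0.00089659,  0.00404737,  0.00010964,  0.00024369,
       -0.00124893]), 'tau': array([-7.50843203e-03, -4.71235442e+01, -2.84495813e+01, -8.07496207e-02,
        2.20211050e-01, -1.86953712e-04]), 'tool_pos': array([538.08353834, -79.29472337, 327.57021505]), 'tcp_rot': array([-3.13260660e+00,  1.40070904e-03,  1.58377414e+00]), 'contact_force': array([-0.76082984,  0.32304628, -5.13098822]), 'moment': array([ 0.04929743, -0.03790864,  0.00490012]), 'grip_width': 50.01618414388597}
```

View pics/w9.png

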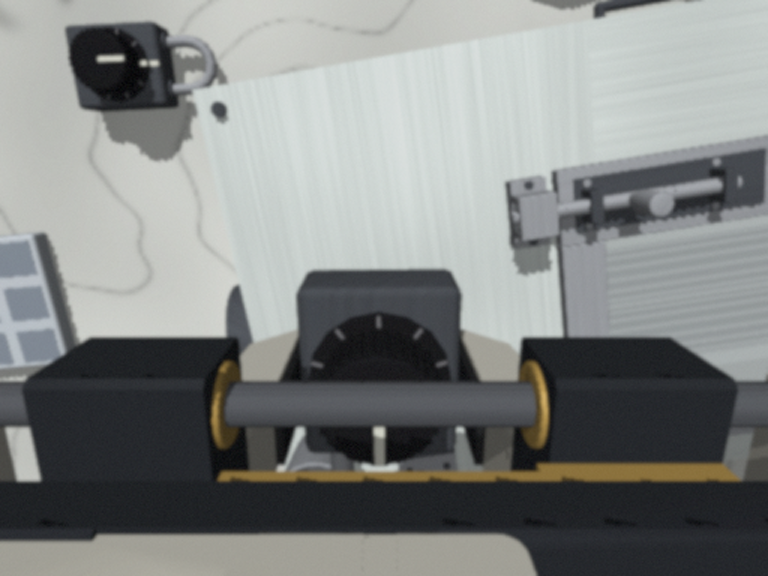

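View pics/s9.png

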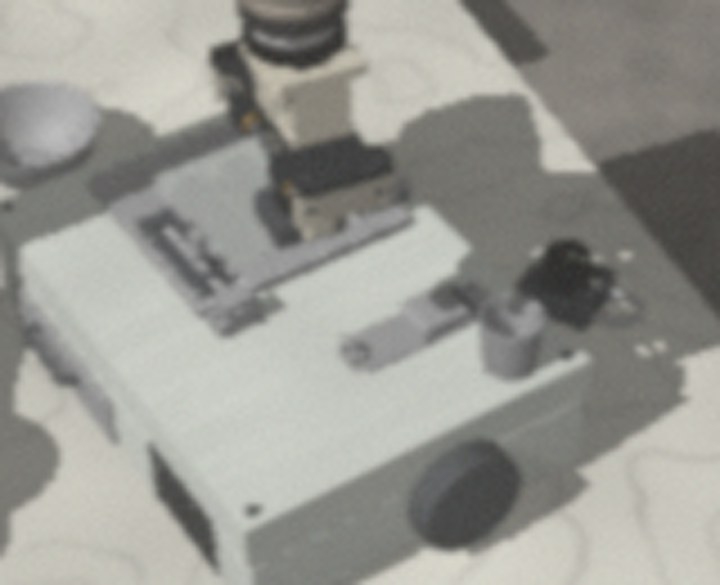

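```bash
python3 -m jog '{"xyz":[[0,0,0],[0,0,0],[0,0,0],[0,0,0],[0,0,0],[0,0,0],[0,0,0],[0,0,0],[0,0,0],[0,0,0]],"angular":[[0,0,-0.4],[0,0,-0.8],[0,0,-0.9],[0,0,-0.9],[0,0,-0.9],[0,0,-0.9],[0,0,-0.9],[0,0,-0.9],[0,0,-0.8],[0,0,-0.4]]}'
python3 -m jog '{"xyz":[[0,0,0],[0,0,0]],"angular":[[0,0,0],[0,0,0]]}'
python3 - <<'E'
from h import *
im=capture('side')[100:220,180:330];cv2.imwrite("pics/s10.png",cv2.resize(im,None,fx=5,fy=5,interpolation=cv2.INTER_CUBIC)[:,:,::-1])
im=capture('top')[150:280,190:340];cv2.imwrite("pics/t10.png",cv2.resize(im,None,fx=4.5,fy=4.5,interpolation=cv2.INTER_CUBIC)[:,:,::-1])
E
```

```text
time: 25.85
tool_pos: [535.5, -78.5, 319.7]
tcp_rot: [-3.118, 0.003, 0.733]
contact_force: [0.2, -0.2, -4.1]
grip_width: 49.9
time: 26.05
tool_pos: [535.1, -78.5, 318.6]
tcp_rot: [-3.116, 0.005, 0.734]
contact_force: [0.5, 0.5, -4.5]
grip_width: 49.9
```

View pics/s10.png

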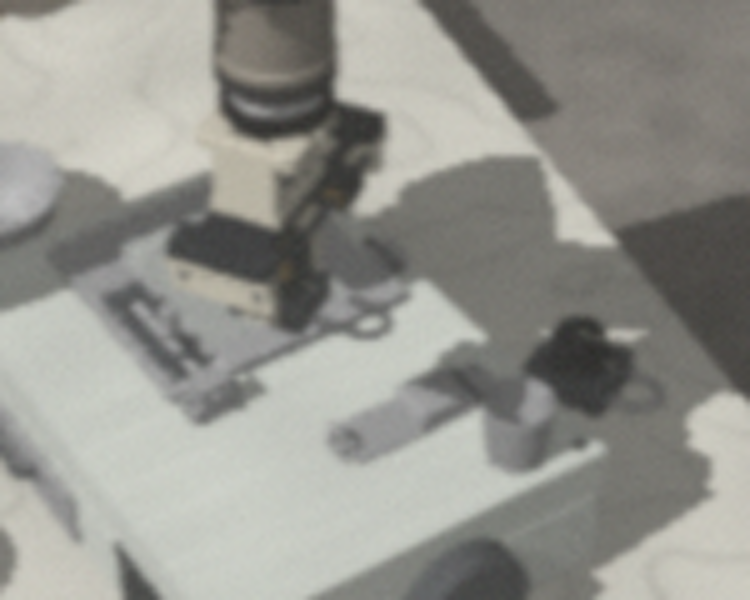

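View pics/t10.png

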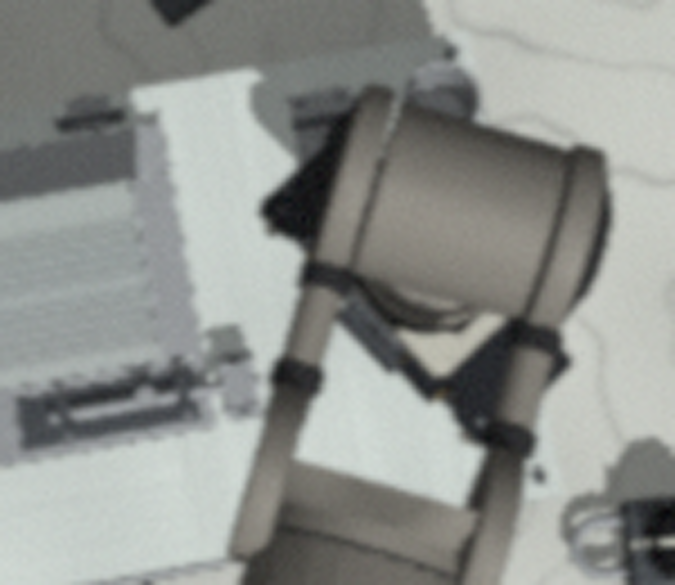

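```bash
python3 - <<'E'
from h import *
y=-.837; ex=np.array([np.cos(y),np.sin(y),0]); ey=np.array([-ex[1],ex[0],0]); c=np.array([535.1,-78.5,324])-1.5*ex
print([float(v) for v in ex])
for q in (0,12,20,24):
    t=np.linspace(0,np.pi,181)
    P=[c+ex*(54-11+q+14.5*0+18*np.sin(a))+ey*18*np.cos(a) for a in t]
    uv=(proj('side',P)-[180,100]+.5)*5-.5; i=uv[:,0].argmax(); j=uv[:,1].argmax()
    print(q,uv[i],uv[j],'toe',(proj('side',[c+ex*(20+q)+ey*14.5])-[180,100])*5)
E
```

```text
[0.6696937482698646, -0.74263738360539, 0.0]
0 [364.89487477 311.15094505] [338.10087447 328.82180468] toe [[315.98241095 288.49818683]]
12 [380.71140537 315.70968616] [353.9861253  333.46744468] toe [[331.49537737 292.95097095]]
20 [391.30204191 319.06273767] [364.62300825 336.57820003] toe [[341.8820547  295.93232413]]
24 [396.6120054  320.59347225] [369.95553869 338.13769802] toe [[347.0888729  297.42686984]]
```

```bash
python3 -m jog '{"xyz":[[0,0,0.3],[0,0,0.5],[0,0,0.5],[0,0,0.3],[0,0,0],[0,0,0],[0,0,0]],"angular":[[0,0,0],[0,0,0],[0,0,0],[0,0,0],[0,0,0],[0,0,0],[0,0,0]]}'
python3 - <<'E'
from h import *
im=capture('side');cv2.imwrite("pics/s11.png",cv2.resize(im[100:220,180:330],None,fx=5,fy=5,interpolation=cv2.INTER_CUBIC)[:,:,::-1])
im=capture('wrist');cv2.imwrite("pics/w11.png",cv2.resize(im,(768,576))[:,:,::-1])
E
```

```text
time: 26.85
tool_pos: [535.4, -78.5, 354.8]
tcp_rot: [-3.119, 0.003, 0.736]
contact_force: [-0.4, -0.3, -4.2]
grip_width: 49.8
```

View pics/s11.png

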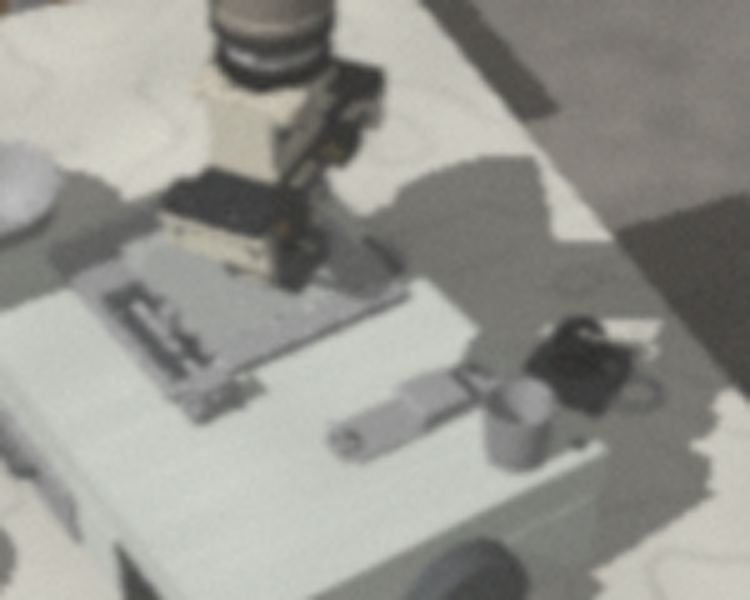

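View pics/w11.png

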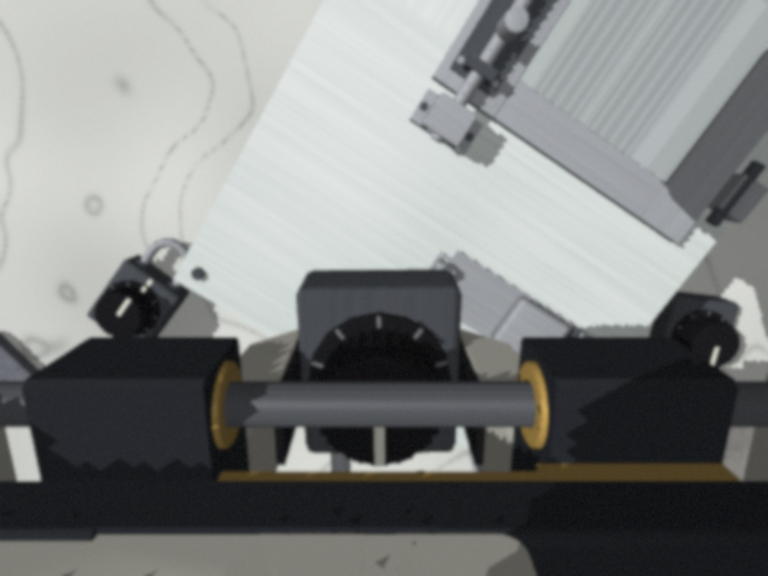

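The side view shows the lock held about 208 mm above the deck, with nothing left on the staple. In the wrist view the dial line points at the case mark at (380,445), and the bolt is through its keeper at (455,110). The cup, bowl and spare locks have not moved. Handing in.

```bash
python3 - <<'E'
from plant import bot
print(bot.close_job()); o=bot.get_obs(); print(o['time'],o['tool_pos'],o['grip_width'],o['contact_force'])
E
```

```text
the job is handed in; nothing more can be done
None
the job is handed in; nothing more can be done
```

The job is handed in, at about 27 s of the 72 s allowed. The lock is unhooked and held open in the gripper above the machine.

- **Bolt:** I slid it home first, until it met its stop at about 23 N. Afterwards the pictures put the knob within 2 mm of its home position, and its tip shows through the keeper.
- **Dial:** It started three notches off. My first turn ended about 0.1 rad short because the case turned with the dial. I gripped the dial again and corrected it, and the next picture gave 0.00 rad.
- **Shackle:** I gripped the lock by its case and pulled it about 29 mm to a firm stop at 15–20 N. My estimates of how far it opened disagreed at first (about 20 to 24 mm). The last side-view check of the bow fits nearly or fully open, about 22–24 mm.
- **Unhooking:** While pushing forward, the case front lightly touched the staple (about 4 N), so I backed off 4 mm. The lock then lifted straight up with only its own weight on the wrist.
- **Final hold:** The lock's underside is about 208 mm above the deck, roughly 150 mm above the highest part (the bolt knob). The grip was steady at 49.8 mm.

I touched nothing else, and the cup, bowl and spare locks look unmoved. I did not specifically check the brush and the mould in the last pictures. My final state reading came back empty because the job was already closed.

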